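# Seat the printing block in the sloping registration jig

## Robot

A 6-joint arm with a two-finger parallel gripper is mounted at the origin on a cart in front of the work surface, level with it; the furniture and walls round the work are solid. World frame = base frame: x ahead of the robot, y to its left, z up, the work surface at z = 0. Lengths are in m, angles in rad, forces in N, time in s.
With the tool pointing down it reaches from about 0.25 to 0.85 m from the base axis. Payload 12.5 kg.
Tool frame: the origin (TCP) lies at the very end of the fingers, on their centre line; the grasp point (between the pads) lies robot.pinch_z behind it (robot.pinch_z is the distance from the TCP to the grasp point, in m); z points along the fingers, y is the line along which they close (so a half turn about z gives the same grasp; the last joint's range is limited). The gripper opens to 93 mm and grips with 3 to 60 N. Pads are 15 mm wide; open, the fingers measure 128 mm over their backs; the gripper's body (75 mm by 188 mm) begins 65 mm behind the grasp point.
Start: joints at [-1.359, 0.351, 1.652, -0, 1.139, -0.085], TCP at [0.161, -0.526, 0.219] pointing down, gripper open.
Joint ranges: [-2.75, 2.75], [-0.79, 2.1], [0.01, 2.65], [-1.57, 4.71], [0.07, 3.14], [-2.87, 2.87]. Speed limits (rad/s): [2.22, 2.22, 2.79, 3.14, 3.14, 3.14].

## Interface

Orientations are given as a rotation vector (axis times angle).
In Python, from workcell import observe, eyes, order, models, robot gives the robot as it stands.
- The arm moves only by the tool jog_arm, never from a script. Its argument "increments" is a list of rows, each a list of 5 numbers: the shift along the world's x, y, z in mm, then the turn about the world's z in degrees, then the opening, from -1 (shut) to 1 (fully open). A call has exactly 8 rows; each row is the pose to reach, as a shift and turn from the pose commanded when the call began; what a row does not reach only later rows make up. A row lasts 1/10 s, in which the tool goes at most 50 mm and 8.59 degrees, less where a joint would pass 70% of its speed; a pose out of reach is approached as far as the arm can. A call with a gripper value outside its range is refused whole. The fingers move at their own pace and stop on an object; "force" is the grip in N (left out, the last holds). Time passes only in rows, so rows that repeat a pose let the fingers close, or fill a call up. It gives the time, the measured TCP pose, the force, the opening and the grip force at its end, in the units of the state.
- observe(): the state, without advancing time (a new reading comes with each control period).
- eyes.read_camera(name): name is "side" or "top" or "wrist"; returns a dict with "frame" (420x560x3 uint8, red, green, blue), "z_map" (420x560 float32, m along the optical axis (not along the pixel's ray), 0 where there is no reading), "K" (3x3 intrinsics, pixels), "extrinsics" (4x4, takes a point from world to camera coordinates). Camera axes: x right, y up, looking along -z (the intrinsics and any distortion apply to the point x, -y, -z); pixel columns grow to the right and rows downward; lengths in m; the calibration is good to about 2 mm. A picture is of the moment at which its call begins.
- order.sign_off(): hands the job in; it is judged then, once.
Trained networks look in a picture, given as the dict that the camera call returned (one of the last four; its "shot" number tells which), for a name from the list of things; names that differ only in an ending like _2 or _b are one class to them, and where a whole thing is asked for, a point or a joint stands for the part that bears it (a point fixed in the world has none). Each returns a list of dicts, best first, with "score" (0 to 1); they miss things now and then, are a little off and sometimes report something else, mostly with a low value. They report only what shows in the picture. A call takes as long as a camera call. They do not tell look-alikes from the thing itself.
- models.masks_of(picture, target): "region" (420x560 bool, what is visible of it).
- models.landmark_of(picture, target): "position" ([x, y, z] in m, in world coordinates, good to about 4 mm: a listed point, or the origin of a listed thing).
The state is a dict: "t": time; "joints": joint angles; "joint_velocities": joint speeds; "tau": joint torques, N m; "position": TCP position; "tcp_rot": TCP orientation; "contact_force": force on the tool from outside, world axes, zero at the start; "ft_torque": the same for the moment, N m; "gripper_width": finger opening in m; "finger_force": force on a finger pad.
Only numpy, scipy, OpenCV 4.12 (cv2) and the standard library are available. Lean on these libraries where they do the work, as an engineer would, in place of code of your own. Each camera call takes 0.05 s, during which the arm holds its last target. There are 200 camera calls.

## Task

Pick up the small printing block by its red rib, set it gently down flat on the upper half of the sloping white plate with the rib running up and down the slope, and let go so that it slides down along the long fence by its own weight until the brass plunger stops it. Then push it down the slope past the plunger until it sits fully home against the long fence and the brass stop tongue of the foot fence, bed it there by pressing it on the tongue with a steady 15 N for one second, never ramming it with 30 N or more, and leave it there. Do not disturb the jar, bottle and tub.

Things in the scene. Friction and masses are not known exactly. Their poses are not given: they have to be found in the camera images.
- block_mid (a point): Centre of the loose printing block, half-way up its 45 mm height. Its plywood base is 70 mm long (x), 60 mm wide (y), 16 mm thick, its upright corners cut off (14 mm along x, 8 mm along y). On its middle stands a red rib, 50 mm long (along x), 18 mm wide (y), from 16 to 45 mm above the underside; grasp it across the 18 mm. z points up out of the base. Alike both ways round.
- block: The same printing block, origin at the centre of its underside, axes as block_mid. 0.2 kg, give or take 40 percent. Dropping it on the jig, or pressing it on plate, fences and plunger with more than 60 N in all, spoils it.
- jig_corner (a point): Locating corner of the jig, on its sloping white plate (rises 22 deg along x, 7 deg along y; slippery: the block slides down). x points up the slope along the long fence, y from that fence across the plate, z out of the plate. In this frame the plate spans x = -18 to 178, y = -18 to 112 mm. Block home: block_mid at y = 30, z = 22.5 mm and at x = 35 to 51 mm, as the stop tongue is set.
- long_fence (a point): Middle of the long aluminium fence, on the plate, at its face (y = 0 of jig_corner, fence from x = 10 to 150 mm), axes as jig_corner. 12 mm high, 13 mm thick, rigid.
- foot_fence: Short aluminium foot fence, fixed, 46 mm along y, 13 mm thick, 12 mm high; origin on the plate at the middle of its face (x = 0, y = 33 mm of jig_corner), axes as jig_corner. Through it a brass stop tongue (34 mm wide, top 10 mm above the plate) juts up the slope by 0 to 16 mm, clamped there, a setting that nobody measured: find it by feel. The block is home when its end is on the tongue.
- plunger (a joint): Travel in m of the sprung brass plunger pin (12 mm thick, round nose, 9 mm above the plate, at x = 40 mm of jig_corner, sliding along its y). 0 = fully out, nose at y = 54 mm: a block let go above it comes to rest with block_mid near x = 73, y = 30 mm. 0.006 = pushed back by the side of a block that lies on the long fence. Its spring presses with 4 N at 0 and 8 N at 0.006.
- plunger_housing (a point): Middle of the plunger's dark steel housing, on the plate (24 mm along x, 28 mm along y, 22 mm high), axes as jig_corner. Getting the block past the plunger nose takes a push of about 5 to 10 N down the slope; then it drags with about 1 to 2 N all the way to the foot fence and does not slide home by itself.
- jig: The whole jig, fixed to the bench: white plate on two plywood cheeks and a 200 x 150 mm base board, highest point about 115 mm. Origin under the middle of the base board, x along its length towards the plate's upper end, z up.
- jar: Loose glass jar with white lid, 69 x 70 x 110 mm; origin at the centre of its underside. Leave alone.
- white_bottle: Loose small white bottle with blue cap, 46 x 46 x 108 mm; origin at the centre of its underside. Leave alone.
- tub: Loose green tub with clear lid, 100 x 101 x 106 mm; origin at the centre of its underside. Leave alone.
Mind the look-alikes: they are no part of the job. Of the things that look like the block, the smallest one is meant.

How it is judged:
On the way, in this order (a step that is already met when the one before it is completed fails the run):
1. the block lies flat on the upper half of the plate, let go by the fingers (x of block_mid in the frame of jig_corner between 0.083 and 0.15 m and z of block_mid in the frame of jig_corner between 0.019 and 0.026 m and angle between the z axis of block_mid and the z axis of jig_corner, either way round below 0.05 rad and contact force between the fingers and block below 0.05 N).
2. the block, not touched by the fingers, has slid down along the long fence and rests at the plunger (x of block_mid in the frame of jig_corner between 0.06 and 0.078 m and y of block_mid in the frame of jig_corner between 0.0275 and 0.0325 m and z of block_mid in the frame of jig_corner below 0.025 m and angle between the z axis of block_mid and the z axis of jig_corner, either way round below 0.05 rad and contact force between the fingers and block below 0.05 N and linear speed of block below 0.01 m/s), for 0.2 s.
3. the block, home against the stop tongue, is kept pressed on it with 8 to 23 N for half a second (x of block_mid in the frame of jig_corner between 0.0325 and 0.053 m and y of block_mid in the frame of jig_corner below 0.0315 m and contact force between block and foot_fence between 8 and 23 N), for 0.5 s.
At the end, for the whole second after the job is handed in: The block, having been bedded on the stop tongue, lies flat on the plate in the home range (its centre 33.5 to 52.5 mm up the slope from the foot fence face), within 1.5 mm of the long fence and 2 mm of lying on the plate, its length along the slope within 0.04 rad, untouched and at rest (x of block_mid in the frame of jig_corner between 0.0335 and 0.0525 m and y of block_mid in the frame of jig_corner between 0.0285 and 0.0315 m and z of block_mid in the frame of jig_corner between 0.0205 and 0.0245 m and angle between the x axis of block_mid and the x axis of jig_corner, either way round below 0.04 rad and contact force between the fingers and block below 0.05 N and linear speed of block below 0.01 m/s).
It fails at once if the block is rammed against the stop tongue or foot fence with more than 30 N (contact force between block and foot_fence above 30 N).
It fails at once if the block is dropped on the jig or pressed on it with more than 60 N in all (plate, fences and plunger together) (contact force between block and jig above 60 N).
It fails at once if the jar is moved by more than 30 mm (distance of jar from where it was at the start of the episode above 0.03 m).
It fails at once if the white bottle is moved by more than 30 mm (distance of white_bottle from where it was at the start of the episode above 0.03 m).
It fails at once if the tub is moved by more than 30 mm (distance of tub from where it was at the start of the episode above 0.03 m).
It also fails if it takes over 56 s, if anything falls off the work surface, if the arm or the gripper's body presses on something with over 40 N, if the wrist force passes 120 N, or if a joint passes its speed limit or range.

## Working session

There is one attempt and no reset: what is moved stays moved. The work goes in short steps, Python scripts to look and compute and a tool call to move; the robot and the scene stay as the last step left them, time stands still between calls to the robot, and variables do not carry over. Pictures are saved under pics/ and viewed, at most 10 in all, crops included, and the job is handed in when it is done.

Besides the shell and the picture viewer there is one more tool, called by a JSON object that holds its "api" and its "payload", one argument or row to a line. jog_arm: Moves the arm, as the interface text tells. Its arguments: {"type":"object","properties":{"increments":{"type":"array"},"force":{"type":"number"}},"required":["increments"]}

```bash
mkdir -p pics; ls
cat > h.py <<'E'
import numpy as np, cv2
from workcell import observe, eyes, order, models, robot
def snap(n,f=None):
    p=eyes.read_camera(n)
    if f: cv2.imwrite('pics/'+f,p['frame'][:,:,::-1])
    return p
def world(p,u,v):
    d=p['z_map'][v,u]; K=p['K']
    c=np.array([(u-K[0,2])/K[0,0]*d,-(v-K[1,2])/K[1,1]*d,-d,1])
    return (np.linalg.inv(p['extrinsics'])@c)[:3]
def pix(p,X):
    c=p['extrinsics']@np.r_[X,1]; K=p['K']
    return np.array([K[0,0]*c[0]/-c[2]+K[0,2],K[1,1]*-c[1]/-c[2]+K[1,2]])
E
python3 - <<'E'
from h import *
print(robot.pinch_z, observe())
ps=[snap('top','t0.png'),snap('side','s0.png')]
cv2.imwrite('pics/ts.png',cv2.resize(np.vstack([ps[0]['frame'],ps[1]['frame']])[:,:,::-1],(400,600)))
for p in ps:
  for n in ['block','block_mid','jig_corner','long_fence','foot_fence','plunger_housing','jig','jar','white_bottle','tub']:
    for r in models.landmark_of(p,n)[:4]: print(n,round(r['score'],2),np.round(r['position'],3),pix(p,r['position']).astype(int))
E
```

```text
pics
0.0188 {'t': 0.0, 'joints': array([-1.35861191e+00,  3.51238153e-01,  1.65241237e+00, -1.58403431e-05,
        1.13907080e+00, -8.45934142e-02]), 'joint_velocities': array([ 0.00125926, -0.00157647,  0.001023  ,  0.00027463,  0.00047362,
       -0.00021222]), 'tau': array([-3.21361098e-03, -4.97322965e+01, -2.85257381e+01,  6.97065541e-02,
        2.57064519e-02, -1.24556909e-04]), 'position': array([ 0.16079616, -0.52562302,  0.21810483]), 'tcp_rot': array([-3.10595365e+00, -4.64312508e-01,  1.35525470e-04]), 'contact_force': array([ 0.04918631, -0.04751663,  0.28265714]), 'ft_torque': array([ 0.02531075,  0.05721981, -0.04325328]), 'finger_force': 0.0, 'gripper_width': 0.09295467034862633}
block 0.94 [0.588 0.068 0.   ] [257 190]
block 0.82 [ 0.564  0.196 -0.003] [222 197]
block 0.81 [ 0.435  0.196 -0.001] [222 233]
block 0.69 [ 0.517 -0.191 -0.002] [329 208]
block_mid 0.95 [0.434 0.192 0.034] [222 232]
block_mid 0.95 [0.593 0.071 0.031] [256 187]
block_mid 0.73 [0.56  0.203 0.021] [219 197]
jig_corner 0.71 [ 0.435 -0.22   0.034] [339 229]
long_fence 0.84 [ 0.507 -0.234  0.064
[... 363 characters left out ...]
 [238 196]
block_mid 0.8 [0.432 0.196 0.032] [236 188]
block_mid 0.79 [0.586 0.071 0.032] [286 201]
jig_corner 0.56 [ 0.434 -0.221  0.032] [250 251]
long_fence 0.75 [ 0.507 -0.238  0.062] [278 243]
long_fence 0.66 [ 0.438 -0.193  0.038] [251 244]
long_fence 0.16 [ 0.521 -0.193  0.001] [280 253]
foot_fence 0.59 [ 0.438 -0.191  0.034] [251 245]
plunger_housing 0.6 [ 0.484 -0.143  0.057] [264 228]
jig 0.79 [ 0.522 -0.193  0.002] [280 253]
jig 0.45 [0.626 0.463 0.002] [279 164]
jar 0.59 [0.626 0.464 0.001] [279 164]
white_bottle 0.71 [ 0.421 -0.415 -0.001] [254 304]
white_bottle 0.16 [ 0.524 -0.191  0.002] [280 252]
tub 0.73 [ 0.432 -0.221  0.03 ] [250 252]
tub 0.36 [0.562 0.196 0.   ] [273 194]
```

Run:
```python
import cv2
t=cv2.imread('pics/t0.png')[170:260,130:420]; s=cv2.imread('pics/s0.png')[130:330,150:400]
a=cv2.resize(t,(800,248),interpolation=cv2.INTER_CUBIC); b=cv2.resize(s,(440,352))
import numpy as np
c=np.zeros((600,800,3),np.uint8); c[:248]=a; c[248:,:440]=b
cv2.imwrite('pics/c0.png',c)
```

```text
(no output)
```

View pics/c0.png

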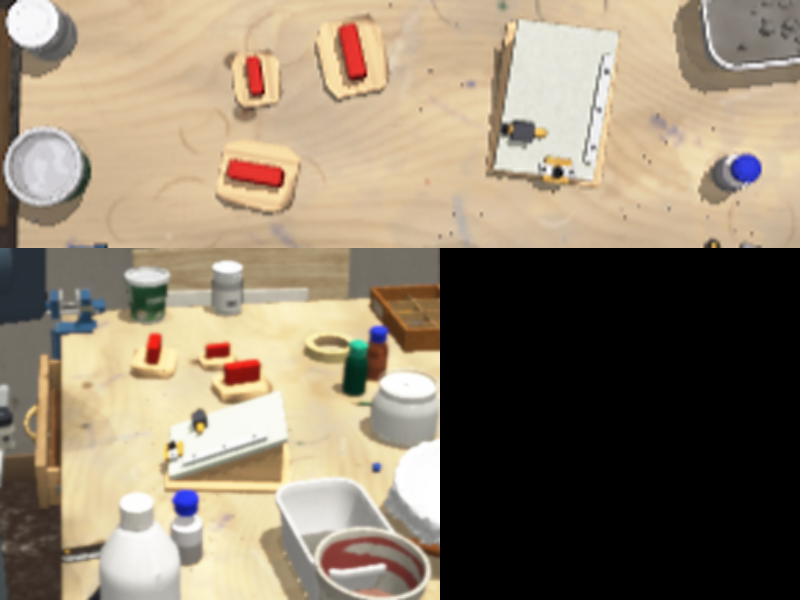

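Look-alikes in the top view: the small block at (222,197), a larger one at (257,190), and the largest at (222,233). The smallest is (222,197), at about (0.562, 0.199). The jig, with its plunger on the left and its fence on the right, is near (329,208). I'll move above the small block and check it with the wrist camera.

{"api": "jog_arm", "payload": {
  "increments": [
    [24,44,0,0,1],
    [48,88,0,0,1],
    [72,132,0,0,1],
    [96,176,0,0,1],
    [120,220,0,0,1],
    [144,264,0,0,1],
    [168,308,0,0,1],
    [192,352,0,0,1]
  ]
}}

```text
t: 1.9
position: [0.353, -0.173, 0.219]
tcp_rot: [3.106, 0.464, 0.001]
contact_force: [0.9, -0.0, -0.7]
gripper_width: 0.0925
finger_force: 0.0
```

{"api": "jog_arm", "payload": {
  "increments": [
    [24,44,0,0,1],
    [48,88,0,0,1],
    [72,132,0,0,1],
    [96,176,0,0,1],
    [120,220,0,0,1],
    [144,264,0,0,1],
    [168,308,0,0,1],
    [192,352,0,0,1]
  ]
}}

```text
t: 2.7
position: [0.5446, 0.1786, 0.2187]
tcp_rot: [3.107, 0.465, 0.0]
contact_force: [0.4, -0.6, 0.2]
gripper_width: 0.0931
finger_force: 0.0
```

Run:
```python
from h import *
p=snap('wrist','w1.png'); o=observe(); print(o['t'],o['position'],o['tcp_rot'],o['contact_force'])
for r in models.landmark_of(p,'block_mid')[:3]: print(round(r['score'],2),np.round(r['position'],3),pix(p,r['position']).astype(int))
f=p['frame'].astype(int); m=((f[:,:,0]>130)&(f[:,:,1]<60)&(f[:,:,2]<60)).astype(np.uint8)
n,l,st,c=cv2.connectedComponentsWithStats(m)
for i in range(1,n):
  if st[i,4]<150: continue
  v,u=np.where(l==i); P=np.array([world(p,a,b) for a,b in zip(u,v) if p['z_map'][b,a]>0])
  T=P[P[:,2]>np.percentile(P[:,2],95)-.004]
  (cx,cy),(w,h),a=cv2.minAreaRect((T[:,:2]*1000).astype(np.float32))
  print(st[i],(round(cx),round(cy)),round(w),round(h),round(a,1),T[:,2].mean())
```

```text
2.75 [0.54689004 0.1835651  0.21843986] [-3.10470212 -0.46767132 -0.0033022 ] [-5.33731268  1.9741668  -0.70664922]
0.95 [0.587 0.064 0.036] [378 185]
0.87 [0.434 0.194 0.033] [237 268]
0.62 [0.56  0.193 0.023] [266 173]
[256 153  17  37 430] (564, 196) 41 14 6.8 0.04410061371116251
[ 369  156   29   61 1143] (589, 70) 66 21 10.9 0.062407558486083134
[233 272  29  25 435] (432, 180) 36 21 79.2 0.06237340501803079
```

View pics/w1.png

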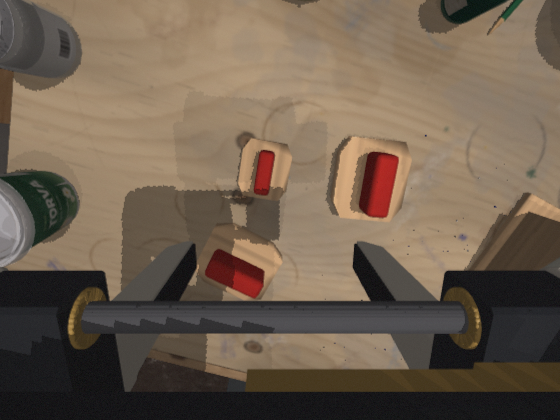

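The rib at (265,172) is the small block: its top is at 44 mm, where the others stand at 62 mm. Its yaw is about 7°. I'll descend and grip it.

{"api": "jog_arm", "payload": {
  "increments": [
    [10,9,-25,-5,0.2],
    [19,18,-60,-10,0],
    [19,18,-105,-10,0],
    [19,18,-150,-10,0],
    [19,18,-180,-10,0],
    [19,18,-190,-10,0],
    [19,18,-196,-10,0],
    [19,18,-196,-10,0]
  ],
  "force": 20
}}

```text
t: 3.6
position: [0.5634, 0.1943, 0.0234]
tcp_rot: [-3.136, -0.192, -0.002]
contact_force: [0.2, -0.3, 0.9]
gripper_width: 0.0468
finger_force: 0.0
```

{"api": "jog_arm", "payload": {
  "increments": [
    [0,0,0,0,-1],
    [0,0,0,0,-1],
    [0,0,0,0,-1],
    [0,0,0,0,-1],
    [0,0,10,0,-1],
    [0,0,40,0,-1],
    [0,0,80,0,-1],
    [0,0,120,0,-1]
  ],
  "force": 20
}}

```text
t: 4.4
position: [0.5625, 0.1943, 0.1444]
tcp_rot: [3.136, 0.192, -0.001]
contact_force: [0.5, 1.9, -1.8]
gripper_width: 0.0179
finger_force: 20.0
```

Run:
```python
from h import *
p=snap('wrist'); o=observe(); print(o['t'],o['position'],o['tcp_rot'],o['gripper_width'],o['finger_force'])
cv2.imwrite('pics/w2.png',p['frame'][:,:,::-1])
R=cv2.Rodrigues(o['tcp_rot'])[0]; print('yaw',np.degrees(np.arctan2(R[1,0],R[0,0])))
for n in ['block_mid','jig_corner','long_fence','plunger_housing','foot_fence']:
  for r in models.landmark_of(p,n)[:2]: print(n,round(r['score'],2),np.round(r['position'],3),pix(p,r['position']).astype(int))
# plate plane/yaw from top depth
t=snap('top'); 
r=models.masks_of(t,'jig')
g=r[0]['region']; v,u=np.where(g); P=np.array([world(t,a,b) for a,b in zip(u,v) if t['z_map'][b,a]>0])
print(r[0]['score'],len(P),P.min(0),P.max(0))
# robust plane fit
A=np.c_[P[:,:2],np.ones(len(P))]; w=np.ones(len(P),bool)
for k in range(10):
  s=np.linalg.lstsq(A[w],P[w,2],rcond=None)[0]; w=abs(A@s-P[:,2])<max(.003,.02*.6**k)
print(s,w.sum(),np.degrees(np.arctan(s[:2])))
(c,wh,a)=cv2.minAreaRect((P[w][:,:2]*1000).astype(np.float32)); print(c,wh,a)
```

```text
4.45 [0.56552454 0.19512344 0.15135842] [-3.13400264 -0.19206601 -0.01358048] 0.01785253575141375 19.999975562095642
yaw 7.013635074160663
block_mid 0.92 [0.56  0.191 0.143] [279 259]
block_mid 0.7 [0.589 0.067 0.035] [414 196]
jig_corner 0.68 [ 0.445  0.45  -0.003] [ 37 271]
long_fence 0.47 [0.56  0.193 0.143] [276 259]
0.57 2373 [ 0.41153951 -0.27997237 -0.00485535] [ 0.63806012 -0.10769785  0.11504516]
[ 0.39948659  0.04351475 -0.12923762] 822 [21.77604635  2.49163966]
(514.8115234375, -189.9744873046875) (129.51373291015625, 189.9744873046875) 80.79437255859375
```

{"api": "jog_arm", "payload": {
  "increments": [
    [-10,-45,20,-2,-1],
    [-20,-92,40,-4,-1],
    [-30,-140,60,-6,-1],
    [-45,-186,80,-8,-1],
    [-60,-232,95,-10,-1],
    [-75,-278,110,-12,-1],
    [-90,-324,120,-14,-1],
    [-100,-370,120,-16,-1]
  ],
  "force": 20
}}

```text
t: 5.6
position: [0.4633, -0.1723, 0.2631]
tcp_rot: [3.132, -0.248, 0.001]
contact_force: [1.2, -0.6, -1.6]
gripper_width: 0.0177
finger_force: 20.0
```

Run:
```python
from h import *
p=snap('wrist'); p=snap('wrist','w3.png'); o=observe(); print(o['t'],o['position'],o['tcp_rot'],o['gripper_width'])
for n in ['block_mid','jig_corner','long_fence','plunger_housing','foot_fence','jig']:
  for r in models.landmark_of(p,n)[:2]: print(n,round(r['score'],2),np.round(r['position'],4),pix(p,r['position']).astype(int))
r=models.masks_of(p,'jig')
g=r[0]['region']; v,u=np.where(g); P=np.array([world(p,a,b) for a,b in zip(u,v) if p['z_map'][b,a]>0])
A=np.c_[P[:,:2],np.ones(len(P))]; w=P[:,2]>.02
for k in range(12):
  s=np.linalg.lstsq(A[w],P[w,2],rcond=None)[0]; w=abs(A@s-P[:,2])<max(.0025,.02*.6**k)
print(r[0]['score'],s,w.sum(),len(P))
(c,wh,a)=cv2.minAreaRect((P[w][:,:2]*1000).astype(np.float32)); print(c,wh,a)
m=np.array([np.arctan2(s[1],s[0])]);print(np.degrees(m))
```

```text
5.7 [ 0.46271921 -0.17512468  0.2620819 ] [ 3.13024961e+00 -2.56028822e-01 -1.17342857e-03] 0.018278917503586935
block_mid 0.67 [ 0.4577 -0.179   0.2606] [277 261]
block_mid 0.64 [0.4311 0.1948 0.0327] [ 13 248]
jig_corner 0.57 [ 0.4362 -0.224   0.0326] [311 196]
long_fence 0.9 [ 0.5093 -0.2315  0.0623] [312 141]
long_fence 0.53 [ 0.4617 -0.1764  0.2361] [272 241]
plunger_housing 0.8 [ 0.4859 -0.1414  0.0544] [241 172]
jig 0.83 [ 0.5194 -0.1919  0.0036] [277 136]
0.62 [ 0.41901889  0.06201936 -0.13756802] 14465 17611
(517.7721557617188, -188.96994018554688) (129.0955352783203, 183.1056365966797) 80.43736267089844
[8.41927327]
```

View pics/w3.png

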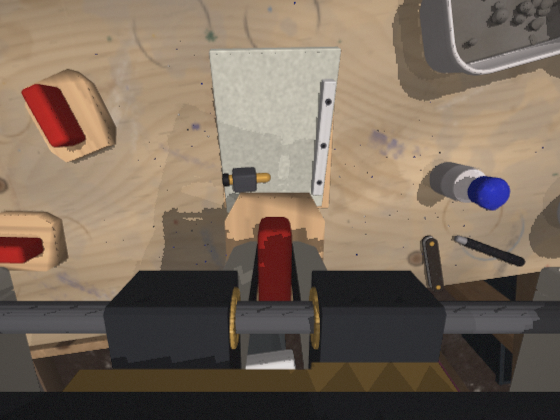

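The held block is at (275,250). The jig is clear: housing at (243,180), fence from (328,85) to (318,195). Next I'll compute the placing target.

```bash
cat >> h.py <<'E'
psi=np.radians(-9.3); g=np.array([.419,.062]); 
X=np.array([np.cos(psi),np.sin(psi),0]); X[2]=g@X[:2]; X/=np.linalg.norm(X)
Z=np.r_[-g,1]; Z/=np.linalg.norm(Z); Y=np.cross(Z,X); C=np.array([.435,-.2225,.031]); J=np.c_[X,Y,Z]
def jw(x,y,z): return C+J@np.array([x,y,z])/1000
def wj(P): return J.T@(np.asarray(P)-C)*1000
E
python3 - <<'E'
from h import *
print(J)
o=observe(); print(o['position'])
for x in (120,125):
  T=jw(x+3,34,34)-[0,0,.0106]; print(T,(T-[.464,-.174,.262])*1000)
E
```

```text
[[ 0.9151724   0.1166358  -0.38581805]
 [-0.14986523  0.98705681 -0.05709002]
 [ 0.37416559  0.11006792  0.9208068 ]]
[ 0.46439125 -0.16948394  0.26216576]
[ 0.53841401 -0.20931455  0.10147211] [  74.41400881  -35.3145523  -160.52789167]
[ 0.54298987 -0.21006388  0.10334294] [  78.98987082  -36.06387844 -158.65706371]
```

{"api": "jog_arm", "payload": {
  "increments": [
    [25,-12,-20,0,-1],
    [50,-24,-50,0,-1],
    [70,-33,-80,0,-1],
    [78,-36,-105,0,-1],
    [78,-36,-120,0,-1],
    [78,-36,-130,0,-1],
    [78,-36,-136,0,-1],
    [78,-36,-136,0,-1]
  ],
  "force": 12
}}

```text
t: 6.85
position: [0.542, -0.2062, 0.1263]
tcp_rot: [-3.132, 0.245, 0.001]
contact_force: [-1.1, 0.3, -1.9]
gripper_width: 0.018
finger_force: 12.0
```

{"api": "jog_arm", "payload": {
  "increments": [
    [0,0,-2,0,-1],
    [0,0,-4,0,-1],
    [0,0,-6,0,-1],
    [0,0,-8,0,-1],
    [0,0,-10,0,-1],
    [0,0,-11,0,-1],
    [0,0,-12,0,-1],
    [0,0,-12,0,-1]
  ],
  "force": 8
}}

```text
t: 7.65
position: [0.542, -0.2067, 0.1146]
tcp_rot: [3.132, -0.246, -0.0]
contact_force: [-2.8, -0.3, 3.1]
gripper_width: 0.0178
finger_force: 8.0
```

Run:
```python
from h import *
s=snap('side'); p=snap('wrist')
cv2.imwrite('pics/c4.png',np.hstack([cv2.resize(s['frame'][200:270,235:325],(400,311)),cv2.resize(p['frame'],(400,311))])[:,:,::-1])
for q in (s,p):
  for r in models.landmark_of(q,'block_mid')[:3]: print(round(r['score'],2),np.round(wj(r['position']),1))
o=observe(); print(o['t'],o['contact_force'],o['ft_torque'])
```

```text
0.96 [-65.6 409.4 -21.2]
0.55 [122.9  35.3  33.8]
0.47 [ 97.5 306.3 -75.3]
0.91 [122.6  34.5  35.1]
7.85 [-3.73765746 -0.18233643  3.10857233] [0.01241575 0.54336736 0.07936777]
```

View pics/c4.png

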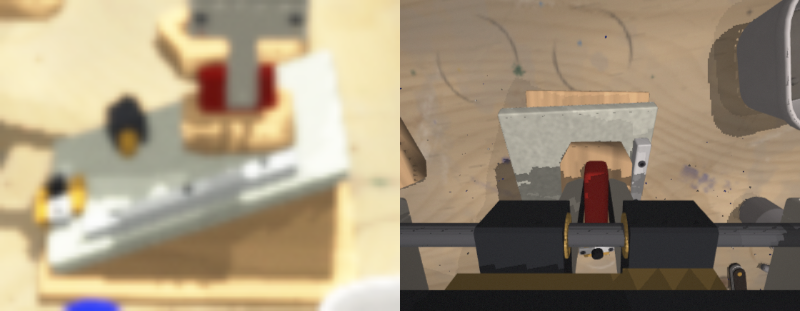

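The block is touching the plate (side view, block at (240,105)) and pivoting in the pads. I'll carry on down gently.

{"api": "jog_arm", "payload": {
  "increments": [
    [0,0,-1,0,-1],
    [0,0,-2,0,-1],
    [0,0,-3,0,-1],
    [0,0,-4,0,-1],
    [0,0,-5,0,-1],
    [0,0,-6,0,-1],
    [0,0,-7,0,-1],
    [0,0,-7,0,-1]
  ],
  "force": 5
}}

```text
t: 8.65
position: [0.5421, -0.2066, 0.1073]
tcp_rot: [-3.132, 0.246, 0.0]
contact_force: [-1.7, -1.2, -0.2]
gripper_width: 0.0179
finger_force: 5.0
```

{"api": "jog_arm", "payload": {
  "increments": [
    [0,0,-0.5,0,-1],
    [0,0,-1,0,-1],
    [0,0,-1.5,0,-1],
    [0,0,-2,0,-1],
    [0,0,-2,0,-1],
    [0,0,-2,0,-1],
    [0,0,-2,0,-1],
    [0,0,-2,0,-1]
  ],
  "force": 4
}}

```text
t: 9.45
position: [0.5421, -0.2067, 0.1055]
tcp_rot: [3.132, -0.246, 0.0]
contact_force: [-2.4, -0.8, 2.7]
gripper_width: 0.0179
finger_force: 4.0
```

Run:
```python
from h import *
s=snap('side'); p=snap('wrist')
cv2.imwrite('pics/c5.png',np.hstack([cv2.resize(s['frame'][200:270,235:325],(400,311)),cv2.resize(p['frame'],(400,311))])[:,:,::-1])
for q in (s,p):
  for r in models.landmark_of(q,'block_mid')[:3]: print(round(r['score'],2),np.round(wj(r['position']),1))
o=observe(); print(o['t'],o['contact_force'],o['ft_torque'],o['gripper_width'])
```

```text
0.9 [123.1  36.   23. ]
0.84 [-67.6 411.8 -18.8]
0.49 [ 95.2 309.2 -74.6]
0.85 [123.5  33.5  25. ]
9.65 [-2.94679447 -0.39611513  2.67828003] [-0.12414839  0.34436141  0.01256195] 0.01828556427580204
```

View pics/c5.png

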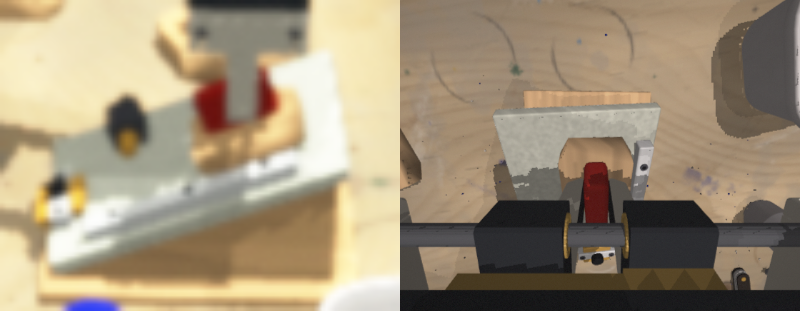

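{"api": "jog_arm", "payload": {
  "increments": [
    [0,0,-0.5,0,-1],
    [0,0,-1,0,-1],
    [0,0,-1.5,0,-1],
    [0,0,-1.5,0,-1],
    [0,0,-1.5,0,0],
    [0,0,-1.5,0,0],
    [0,0,-1.5,0,0],
    [0,0,-1.5,0,0]
  ],
  "force": 3
}}

```text
t: 10.45
position: [0.5421, -0.2066, 0.1039]
tcp_rot: [-3.132, 0.246, -0.0]
contact_force: [-0.5, -0.6, 0.2]
gripper_width: 0.0446
finger_force: 0.0
```

{"api": "jog_arm", "payload": {
  "increments": [
    [0,0,0,0,0],
    [0,0,3,0,0],
    [0,0,10,0,0],
    [0,0,25,0,0],
    [0,0,40,0,0],
    [0,0,55,0,0],
    [0,0,60,0,0],
    [0,0,60,0,0]
  ]
}}

```text
t: 11.25
position: [0.5424, -0.2068, 0.1648]
tcp_rot: [3.131, -0.246, 0.002]
contact_force: [-0.2, -0.6, -0.1]
gripper_width: 0.0463
finger_force: 0.0
```

Run:
```python
from h import *
s=snap('side'); p=snap('wrist')
cv2.imwrite('pics/c6.png',np.hstack([cv2.resize(s['frame'][200:270,235:325],(400,311)),cv2.resize(p['frame'],(400,311))])[:,:,::-1])
for q in (s,p):
  for r in models.landmark_of(q,'block_mid')[:3]: print(round(r['score'],2),np.round(wj(r['position']),1))
o=observe(); print(o['t'],o['position'],o['contact_force'],o['ft_torque'],o['gripper_width'])
```

```text
0.87 [-66.9 413.  -18.7]
0.77 [ 96.  306.7 -74.3]
0.58 [71.4 27.9 21.3]
0.83 [70.2 26.7 24.6]
11.45 [ 0.54175344 -0.20650668  0.16321021] [0.44513494 0.26322698 0.11948065] [0.00545842 0.04290543 0.02669631] 0.04652889769009858
```

View pics/c6.png

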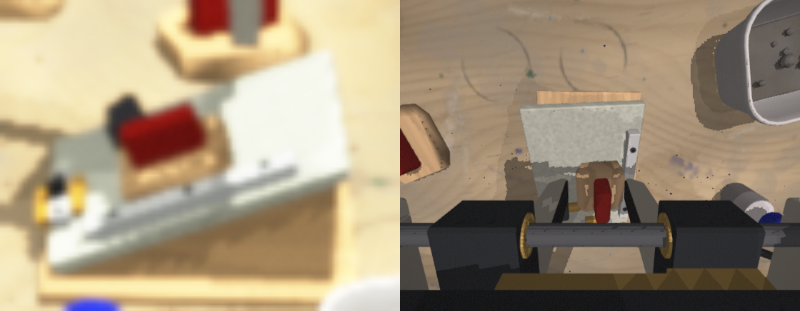

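The block slid down onto the plunger at about x = 71, y = 27 in my frame; nominal is 73, 30, so I'll shift my frame to match. Next I'll close the fingers and go behind the block's upper end.

```bash
cat >> h.py <<'E'
C=C-J@np.array([2,2.7,0])/1000
E
python3 - <<'E'
from h import *
T=jw(124,30,0)+[0,0,.0085]; print(T,(T-[.5421,-.2067,.1641])*1000, 'per 10mm down', -J[:,0]*10)
E
```

```text
[ 0.54983519 -0.21383691  0.08815306] [  7.73519023  -7.13690695 -75.94694353] per 10mm down [-9.15172401  1.49865228 -3.74165592]
```

{"api": "jog_arm", "payload": {
  "increments": [
    [4,-4,0,0,-1],
    [8,-7,0,0,-1],
    [8,-7,0,0,-1],
    [8,-7,-20,0,-1],
    [8,-7,-40,0,-1],
    [8,-7,-55,0,-1],
    [8,-7,-65,0,-1],
    [8,-7,-68,0,-1]
  ],
  "force": 20
}}

```text
t: 12.25
position: [0.5498, -0.2135, 0.095]
tcp_rot: [-3.131, 0.246, 0.002]
contact_force: [-0.4, 0.3, 0.6]
gripper_width: 0.0005
finger_force: 0.0
```

{"api": "jog_arm", "payload": {
  "increments": [
    [0,0,-2,0,-1],
    [0,0,-4,0,-1],
    [0,0,-5,0,-1],
    [0,0,-6,0,-1],
    [0,0,-7,0,-1],
    [0,0,-8,0,-1],
    [0,0,-8,0,-1],
    [0,0,-8,0,-1]
  ]
}}

```text
t: 13.05
position: [0.5501, -0.2137, 0.088]
tcp_rot: [-3.132, 0.246, -0.0]
contact_force: [0.8, 0.6, -0.6]
gripper_width: 0.0004
finger_force: 0.0
```

Run:
```python
from h import *
s=snap('side'); p=snap('wrist')
cv2.imwrite('pics/c7.png',np.hstack([cv2.resize(s['frame'][200:270,235:325],(400,311)),cv2.resize(p['frame'],(400,311))])[:,:,::-1])
for q in (s,p):
  for r in models.landmark_of(q,'block_mid')[:3]: print(round(r['score'],2),np.round(wj(r['position']),1))
o=observe(); print(o['t'],wj(o['position']),o['contact_force'],o['ft_torque'],o['gripper_width'])
```

```text
0.89 [-64.8 416.6 -19.9]
0.59 [71.7 31.8 18.4]
0.51 [ 96.7 312.2 -74. ]
0.5 [74.5 30.3 24.9]
13.25 [127.42505284  31.15232836   7.5932881 ] [-1.00789591  0.02094384  0.21196073] [ 0.04683432  0.05374742 -0.00757135] 0.0005797465484652305
```

View pics/c7.png

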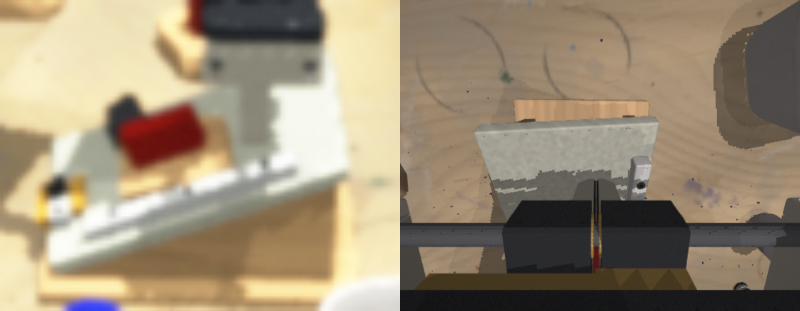

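The closed fingers stand behind the block's end with no contact, free of the fence. I'll start pushing down the slope.

{"api": "jog_arm", "payload": {
  "increments": [
    [-1.8,0.3,-0.7,0,-1],
    [-3.7,0.6,-1.5,0,-1],
    [-5.5,0.9,-2.2,0,-1],
    [-7.3,1.2,-3,0,-1],
    [-8.2,1.3,-3.4,0,-1],
    [-9.2,1.5,-3.7,0,-1],
    [-10.1,1.6,-4.1,0,-1],
    [-11,1.8,-4.5,0,-1]
  ]
}}

```text
t: 14.05
position: [0.5401, -0.2121, 0.084]
tcp_rot: [3.131, -0.246, 0.004]
contact_force: [5.6, -0.4, 1.7]
gripper_width: 0.0005
finger_force: 2.9
```

{"api": "jog_arm", "payload": {
  "increments": [
    [-0.9,0.15,-0.4,0,-1],
    [-1.8,0.3,-0.7,0,-1],
    [-2.7,0.4,-1.1,0,-1],
    [-3.7,0.6,-1.5,0,-1],
    [-4.6,0.7,-1.9,0,-1],
    [-5.5,0.9,-2.2,0,-1],
    [-6.4,1.0,-2.6,0,-1],
    [-7.3,1.2,-3,0,-1]
  ]
}}

```text
t: 14.85
position: [0.5328, -0.2108, 0.081]
tcp_rot: [3.131, -0.246, 0.004]
contact_force: [5.7, 0.7, 2.1]
gripper_width: 0.0005
finger_force: 3.1
```

{"api": "jog_arm", "payload": {
  "increments": [
    [-0.9,0.15,-0.4,0,-1],
    [-1.8,0.3,-0.7,0,-1],
    [-2.7,0.4,-1.1,0,-1],
    [-3.7,0.6,-1.5,0,-1],
    [-4.6,0.7,-1.9,0,-1],
    [-5.5,0.9,-2.2,0,-1],
    [-6.4,1.0,-2.6,0,-1],
    [-7.3,1.2,-3,0,-1]
  ]
}}

```text
t: 15.65
position: [0.5244, -0.2094, 0.0774]
tcp_rot: [-3.132, 0.246, 0.0]
contact_force: [2.9, 0.1, 1.5]
gripper_width: 0.0005
finger_force: 1.8
```

Run:
```python
from h import *
o=observe(); print(o['t'],wj(o['position']),o['contact_force'],J.T@o['contact_force'])
```

```text
15.65 [99.26036446 31.14054998  7.48716363] [2.90746304 0.13422135 1.50778309] [3.20487537 0.63755693 0.25896251]
```

It's past the plunger. Now small steps, feeling for the tongue.

{"api": "jog_arm", "payload": {
  "increments": [
    [-0.3,0.05,-0.1,0,-1],
    [-0.6,0.1,-0.2,0,-1],
    [-0.8,0.1,-0.3,0,-1],
    [-1.1,0.2,-0.5,0,-1],
    [-1.4,0.2,-0.6,0,-1],
    [-1.7,0.3,-0.7,0,-1],
    [-2.0,0.3,-0.8,0,-1],
    [-2.2,0.4,-0.9,0,-1]
  ]
}}

```text
t: 16.45
position: [0.5223, -0.2091, 0.0765]
tcp_rot: [3.132, -0.246, -0.0]
contact_force: [3.4, -0.6, 2.1]
gripper_width: 0.0004
finger_force: 1.8
```

{"api": "jog_arm", "payload": {
  "increments": [
    [-0.3,0.05,-0.1,0,-1],
    [-0.6,0.1,-0.2,0,-1],
    [-0.8,0.1,-0.3,0,-1],
    [-1.1,0.2,-0.5,0,-1],
    [-1.4,0.2,-0.6,0,-1],
    [-1.7,0.3,-0.7,0,-1],
    [-2.0,0.3,-0.8,0,-1],
    [-2.2,0.4,-0.9,0,-1]
  ]
}}

```text
t: 17.25
position: [0.52, -0.2086, 0.0756]
tcp_rot: [-3.132, 0.246, 0.0]
contact_force: [2.4, -0.4, 0.5]
gripper_width: 0.0005
finger_force: 1.7
```

{"api": "jog_arm", "payload": {
  "increments": [
    [-0.3,0.05,-0.1,0,-1],
    [-0.6,0.1,-0.2,0,-1],
    [-0.8,0.1,-0.3,0,-1],
    [-1.1,0.2,-0.5,0,-1],
    [-1.4,0.2,-0.6,0,-1],
    [-1.7,0.3,-0.7,0,-1],
    [-2.0,0.3,-0.8,0,-1],
    [-2.2,0.4,-0.9,0,-1]
  ]
}}

```text
t: 18.05
position: [0.5178, -0.2082, 0.0747]
tcp_rot: [-3.132, 0.246, 0.0]
contact_force: [3.6, -0.8, 0.9]
gripper_width: 0.0002
finger_force: 1.7
```

{"api": "jog_arm", "payload": {
  "increments": [
    [-0.3,0.05,-0.1,0,-1],
    [-0.6,0.1,-0.2,0,-1],
    [-0.8,0.1,-0.3,0,-1],
    [-1.1,0.2,-0.5,0,-1],
    [-1.4,0.2,-0.6,0,-1],
    [-1.7,0.3,-0.7,0,-1],
    [-2.0,0.3,-0.8,0,-1],
    [-2.2,0.4,-0.9,0,-1]
  ]
}}

```text
t: 18.85
position: [0.5161, -0.208, 0.0741]
tcp_rot: [3.132, -0.246, 0.002]
contact_force: [5.0, -0.2, 2.4]
gripper_width: 0.0003
finger_force: 2.9
```

{"api": "jog_arm", "payload": {
  "increments": [
    [-0.1,0,0,0,-1],
    [-0.3,0,-0.1,0,-1],
    [-0.4,0.1,-0.2,0,-1],
    [-0.6,0.1,-0.2,0,-1],
    [-0.7,0.1,-0.3,0,-1],
    [-0.8,0.1,-0.3,0,-1],
    [-0.9,0.1,-0.4,0,-1],
    [-0.9,0.1,-0.4,0,-1]
  ]
}}

```text
t: 19.65
position: [0.5159, -0.208, 0.074]
tcp_rot: [3.131, -0.247, 0.004]
contact_force: [7.8, 0.7, 2.8]
gripper_width: 0.0001
finger_force: 4.0
```

Contact with the tongue at mid x of about 46 mm; stiffness is about 3 N/mm. I'll raise the push.

{"api": "jog_arm", "payload": {
  "increments": [
    [-0.3,0.05,-0.1,0,-1],
    [-0.6,0.1,-0.2,0,-1],
    [-0.8,0.1,-0.3,0,-1],
    [-1.1,0.2,-0.5,0,-1],
    [-1.4,0.2,-0.6,0,-1],
    [-1.6,0.3,-0.7,0,-1],
    [-1.8,0.3,-0.8,0,-1],
    [-1.8,0.3,-0.8,0,-1]
  ]
}}

```text
t: 20.45
position: [0.5157, -0.2081, 0.074]
tcp_rot: [3.13, -0.247, 0.01]
contact_force: [12.8, 0.5, 3.7]
gripper_width: 0.0007
finger_force: 6.8
```

Run:
```python
from h import *
o=observe(); print(o['t'],wj(o['position']),J.T@o['contact_force'],o['finger_force'])
s=snap('side');p=snap('wrist')
for q in (s,p):
  for r in models.landmark_of(q,'block_mid')[:3]: print(round(r['score'],2),np.round(wj(r['position']),1))
o=observe(); print(o['t'],J.T@o['contact_force'],o['finger_force'])
```

```text
20.45 [89.79083763 31.10758756  7.65808067] [13.06155444  2.44081283 -1.53850794] 6.793156689964235
0.71 [-62.7 417.8 -21.4]
0.68 [46.  30.7 18.6]
0.52 [ 96.3 310.3 -76.6]
20.65 [14.16697054  3.04377445 -0.21562099] 6.790770257357508
```

{"api": "jog_arm", "payload": {
  "increments": [
    [-0.3,0.05,-0.1,0,-1],
    [-0.6,0.1,-0.2,0,-1],
    [-0.9,0.1,-0.4,0,-1],
    [-1.2,0.2,-0.5,0,-1],
    [-1.2,0.2,-0.5,0,-1],
    [-1.2,0.2,-0.5,0,-1],
    [-1.2,0.2,-0.5,0,-1],
    [-1.2,0.2,-0.5,0,-1]
  ]
}}

```text
t: 21.45
position: [0.5155, -0.2081, 0.0741]
tcp_rot: [3.13, -0.247, 0.014]
contact_force: [16.8, 1.2, 6.9]
gripper_width: 0.0004
finger_force: 8.7
```

{"api": "jog_arm", "payload": {
  "increments": [
    [0,0,0,0,-1],
    [0,0,0,0,-1],
    [0,0,0,0,-1],
    [0,0,0,0,-1],
    [0,0,0,0,-1],
    [0,0,0,0,-1],
    [0,0,0,0,-1],
    [0,0,0,0,-1]
  ]
}}

```text
t: 22.25
position: [0.5155, -0.2081, 0.074]
tcp_rot: [3.13, -0.247, 0.014]
contact_force: [16.2, 2.0, 5.4]
gripper_width: 0.0006
finger_force: 8.7
```

{"api": "jog_arm", "payload": {
  "increments": [
    [0,0,0,0,-1],
    [0,0,0,0,-1],
    [0,0,0,0,-1],
    [0,0,0,0,-1],
    [0,0,0,0,-1],
    [0,0,0,0,-1],
    [0,0,0,0,-1],
    [0,0,0,0,-1]
  ]
}}

```text
t: 23.05
position: [0.5155, -0.2081, 0.074]
tcp_rot: [3.13, -0.247, 0.014]
contact_force: [16.5, 3.4, 6.4]
gripper_width: 0.0006
finger_force: 8.7
```

It was pressed steadily with about 17 N (about 15 on the tongue). I'll back off up the slope, then lift.

{"api": "jog_arm", "payload": {
  "increments": [
    [1,-0.2,0.4,0,-1],
    [2,-0.3,0.8,0,-1],
    [4,-0.6,1.6,0,-1],
    [6,-1,2.6,0,-1],
    [10,-1.6,4.5,0,-1],
    [15,-2.5,7,0,-1],
    [20,-3,20,0,-1],
    [25,-3,50,0,-1]
  ]
}}

```text
t: 23.85
position: [0.5357, -0.2097, 0.1207]
tcp_rot: [-3.13, 0.246, 0.007]
contact_force: [0.3, 0.2, 0.6]
gripper_width: 0.0004
finger_force: 0.0
```

{"api": "jog_arm", "payload": {
  "increments": [
    [0,0,30,0,-1],
    [0,0,60,0,-1],
    [-20,0,90,0,-1],
    [-50,0,110,0,-1],
    [-80,0,120,0,-1],
    [-90,0,120,0,-1],
    [-90,0,120,0,-1],
    [-90,0,120,0,-1]
  ]
}}

```text
t: 24.65
position: [0.4474, -0.2103, 0.2416]
tcp_rot: [-3.132, 0.247, 0.001]
contact_force: [1.0, -0.3, 0.2]
gripper_width: 0.0006
finger_force: 0.0
```

Run:
```python
from h import *
s=snap('side'); p=snap('wrist')
cv2.imwrite('pics/c8.png',np.hstack([cv2.resize(s['frame'][200:270,235:325],(400,311)),cv2.resize(p['frame'],(400,311))])[:,:,::-1])
for q in (s,p):
  for r in models.landmark_of(q,'block_mid')[:3]: print(round(r['score'],2),np.round(wj(r['position']),1))
o=observe(); print(o['t'],o['position'],o['contact_force'])
```

```text
0.73 [44.6 32.2 20.4]
0.56 [ 98.8 310.5 -73.5]
0.55 [-63.2 416.6 -23.5]
0.68 [102.4 303.3 -70.6]
0.55 [44.1 29.2 24.2]
24.85 [ 0.4473459  -0.21015297  0.2415361 ] [ 0.17840457 -0.46227692  0.51419661]
```

View pics/c8.png

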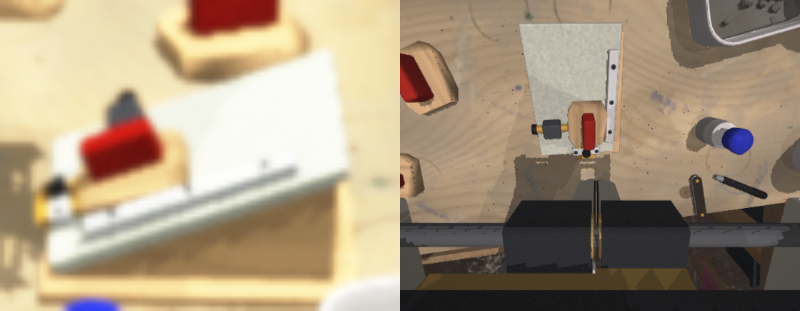

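The block lies flat at x of about 44–46, against the fence and the tongue (side view, about (130,165)), and nothing touches it. Handing in.

```bash
python3 -c "
from h import *
print(order.sign_off())"
```

```text
the job is handed in; nothing more can be done
None
```

The block is home against the long fence and the stop tongue, about 45 mm up the slope. I pressed it on the tongue with an estimated 15 N for over 1.5 s, then let go and handed the job in; the sign-off gave no verdict.

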